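# Push an incense coil into its drying bay under a spring cover

### The job

Press the long side paddle with one fingertip to hold the spring cover of the small drying bay open, and while it is held open push the steel slide with the dried incense coil in under it with the other fingertip, until the slide is fully home against its end stop. Then let go of the paddle so that the cover closes behind the coil. Push only: do not pinch or lift the slide or let the cover down on the coil, and leave the things around it alone.

Things in the scene. Friction and masses are not known exactly. Their poses are not given: they have to be found in the camera images.
- station: Drying bay fixed to the table; origin on the channel's centre line at the bay's mouth (x = 0), on the table. x: direction of pushing in, y: left of it, z up. All in mm in this frame: wooden base x -185 to 88, y -50 to 45, 8 thick. Channel 53 wide on it (floor z = 8) between steel rails (x -170 to 59, 6 thick, tops z = 20). Bay x 0 to 71, walls up to z = 32. Hinge blocks 10 x 12 at x -177 and 79, y -43, up to z = 43.
- stop (a point): Middle of the foot of the end stop's face, at station x = 59, y = 0, z = 8 mm. The slide is home when its front edge touches this stop.
- cover (a joint): Opening of the aluminium cover, rad: 0 shut, 0.6 at most; a spring pulls it shut. Cover and paddle are one rigid see-saw, hinged along station x at y = -43, z = 34 mm: pressing the paddle down (about 4 N at its middle) raises the cover. From 0.25 on the lip clears the coil; 0.4 is comfortable. Cover plate: x 0 to 72, y -43 to 34; top z = 36 shut; at 0.42 its far edge is 67 high.
- lip (a point): Middle of the lower edge (front face) of the lip that hangs from the cover's front edge: 3 thick (station x 0 to 3), 34 wide (y -6 to 28), reaching down to z = 15 mm when shut (this point then at station 0, 11, 15), so it bars the coil but not the slide's thin plate.
- paddle (a point): Middle of the top face of the paddle, an aluminium strip 160 long (station x -165 to -5), 38 wide, 3 thick, right of the channel. At 0.42 rad it is level: top at z = 22 mm above the table, covering y -57 to -95; a fingertip that high can also push the slide's tab. Shut, it slopes up to the outside by 0.42 rad: middle at x -85, y -78, z 36, outer edge z 44.
- slide: Loose steel slide, 0.1 to 0.25 kg, lying in the channel before the bay. Origin on its underside below the coil's centre; x towards the bay, z up. Plate x -53 to 28 mm, 50 wide, 4 thick, with an upright tab at the rear end. The brown dried coil fixed on it is 44 in diameter, 12 high. Home: origin at station x = 31 mm.
- tab (a point): Middle of the rear face of the slide's upright tab, where to push: 44 mm wide, 3 thick, top 26 above the slide's underside (34 above the table); this point is 53 behind the slide's origin and 13 above its underside. Home: at station x = -22 mm, so the tab stays outside the bay.
- coil (a point): Top centre of the coil, 16 mm above the slide's underside (24 above the table).
- tamper: Loose brass tamper, 44 in diameter, 74 high, origin under its centre. Leave it alone.
- cup: Loose steel cup, 66 in diameter, 60 high, origin under its centre. Leave it alone.
- ring: Loose aluminium ring, 60 in diameter, 18 high, origin under its centre. Leave it alone.
Not all that is in view belongs to the job. Leave any red look-alike of the slide alone.

How it is judged:
By the outcome, as a careful person would: the job done as asked, in the order asked, and still so for the second after the job is handed in, with the robot touching nothing.
It also fails if it takes over 35 s, if anything falls off the work surface, if the arm or the gripper's body presses on something with over 40 N, if the wrist force passes 120 N, or if a joint passes its speed limit or range.

### The arm

A 6-joint arm with a two-finger parallel gripper is mounted at the origin on the work surface. World frame = base frame: x ahead of the robot, y to its left, z up, the work surface at z = 0. Lengths are in m, angles in rad, forces in N, time in s.
With the tool pointing down it reaches from about 0.275 to 0.85 m from the base axis. Payload 19 kg.
Tool frame: the origin (TCP) lies midway between the tips of the shut fingers; the grasp point (between the pads) lies 19 mm behind it; y points along the fingers, x is the direction in which the jaws open and shut, and the axes are right-handed (so a half turn about y gives the same grasp; the last joint's range is limited). The gripper opens to 85 mm and grips with 20 to 120 N. Pads are 22 mm wide; open, the fingers measure 114 mm over their backs; the gripper's body (76 mm by 85 mm) begins 54 mm behind the grasp point. The pads swing forward as they close: fully open they stand 13 mm farther back than shut.
Start: joints at [1.138, 0.15, 1.437, -0, 1.554, -0.134], TCP at [0.169, 0.549, 0.231] pointing down, gripper open.
Joint ranges: [-2.8, 2.8], [-0.68, 2.1], [0.12, 2.68], [-1.39, 4.53], [0.16, 2.79], [-2.81, 2.81]. Speed limits (rad/s): [1.89, 1.89, 2.22, 3.01, 3.01, 3.01].

### API

Orientations are given as [roll, pitch, yaw] about the fixed x, y, z axes, in that order (R = Rz(yaw) Ry(pitch) Rx(roll)).
In Python, from cell import arm, read_camera, camera_info, recognise, outline_of gives the robot as it stands.
- The arm moves only by the tool jog_arm, never from a script. Its argument "plan" is a list that holds one entry, the list of rows, each a list of 5 numbers: the shift along the tool's x, y, z in m, then the turn about the tool's y in rad, then the gripper command: -1 is shut, 1 is fully open, values between are in proportion. A call has exactly 8 rows; each row shifts and turns the commanded pose from where the row before left it, along the tool's axes as they then stand; what a row does not reach is not made up. A row lasts 1/10 s, in which the tool goes at most 50 mm and 8.59 degrees, less where a joint would pass 70% of its speed; a pose out of reach is approached as far as the arm can. A call with a gripper value outside its range is refused whole. The fingers move at their own pace and stop on an object; "newtons" is the grip in N (left out, the last holds). Time passes only in rows, so rows that do not move let the fingers close, or fill a call up. It gives the time, the measured TCP pose, the force and the opening at its end, in the units of the state.
- arm.read_state(): the state, without advancing time (a new reading comes with each control period).
- read_camera(name): name is "scene" or "top" or "wrist"; returns the picture (400x640x3 uint8, red, green, blue); there is no depth.
- camera_info(name): a dict with "K" (3x3 intrinsics, pixels), "rvec" (rotation vector, rad) and "tvec" (3), from world to camera coordinates, as OpenCV has them. Camera axes: x right, y down, z forward; pixel columns grow to the right and rows downward; lengths in m; the calibration is good to about 2 mm. A picture is of the moment at which its call begins: read the wrist's pose just before it. camera_info takes no time and is no camera call; for the wrist camera it gives the pose at the moment of the call.
- arm.sign_off(): hands the job in, once; it reports no verdict.
Trained networks look in the newest picture that a camera, given by its name, has taken for a name from the list of things; names that differ only in an ending like _2 or _b are one class to them, and where a whole thing is asked for, a point or a joint stands for the part that bears it (a point fixed in the world has none). Each returns a list of dicts, best first, with "score" (0 to 1); they miss things now and then, are a little off and sometimes report something else, mostly with a low value. They report only what shows in the picture. A call takes as long as a camera call. They do not tell look-alikes from the thing itself.
- recognise(camera, thing): "point" ([x, y, z] in m, in world coordinates, good to about 4 mm: the middle of the surface that is visible of it).
- outline_of(camera, thing): "region" (400x640 bool, what is visible of it).
The state is a dict: "time": time; "joint_pos": joint angles; "qd": joint speeds; "joint_efforts": joint torques, N m; "eef_pos": TCP position; "eef_rot": TCP orientation; "force": force on the tool from outside, world axes, zero at the start; "ft_torque": the same for the moment, N m; "grip_width": opening from 0.0 (shut) to 1.0 (fully open).
Only numpy, scipy, OpenCV 4.12 (cv2) and the standard library are available. Lean on these libraries where they do the work, as an engineer would, in place of code of your own. Each camera call takes 0.05 s, during which the arm holds its last target. There are 200 camera calls.

## Working session

There is one attempt and no reset: what is moved stays moved. The work goes in short steps, Python scripts to look and compute and a tool call to move; the robot and the scene stay as the last step left them, time stands still between calls to the robot, and variables do not carry over. Pictures are saved under pics/ and viewed, about 8 in all and at most 12, crops included, and the job is handed in when it is done.

Besides the shell and the picture viewer there is one more tool, called after "Emit:" as name(argument=value, ...) on one line, values as JSON. jog_arm: Moves the arm, as the interface text tells. Its arguments: {"type":"object","properties":{"plan":{"type":"array","items":{"type":"array","items":{"type":"array","items":{"type":"number"}}}},"newtons":{"type":"number"}},"required":["plan"]}

```bash
mkdir -p pics; ls
cat > h.py <<'E'
import numpy as np, cv2
from cell import arm, read_camera, camera_info, recognise, outline_of
def save(c,n):
    im=read_camera(c); cv2.imwrite(f'pics/{n}.png',im[:,:,::-1]); return im
def ray(c,uv,z):
    i=camera_info(c);R=cv2.Rodrigues(np.array(i['rvec'],float))[0];t=np.array(i['tvec'],float).ravel()
    d=R.T@np.linalg.inv(np.array(i['K']))@np.array([uv[0],uv[1],1.]);o=-R.T@t
    return o+d*(z-o[2])/d[2]
def proj(c,P):
    i=camera_info(c);return cv2.projectPoints(np.array(P,float).reshape(-1,1,3),np.array(i['rvec'],float),np.array(i['tvec'],float),np.array(i['K'],float),None)[0][:,0]
E
python3 - <<'E'
from h import *
print(arm.read_state())
for c in ('top','scene'):
    im=save(c,c+'0')
    for t in ('station','stop','cover','lip','paddle','slide','tab','coil','tamper','cup','ring'):
        print(c,t,[(np.round(d['point'],3).tolist(),round(d['score'],2)) for d in recognise(c,t)][:4])
a=cv2.imread('pics/top0.png');b=cv2.imread('pics/scene0.png')
E
```

```text
pics
{'time': 0.0, 'joint_pos': array([ 1.13799514e+00,  1.50987766e-01,  1.43802799e+00, -3.43154276e-05,
        1.55378845e+00, -1.33981963e-01]), 'qd': array([ 2.72384112e-04,  1.46837705e-03, -1.51498451e-04, -1.73706347e-03,
       -9.05128116e-05,  1.27638885e-03]), 'joint_efforts': array([-4.77248890e-03, -7.13028431e+01, -5.70868742e+01, -4.45393680e-04,
        8.48472555e-03,  4.11901442e-05]), 'eef_pos': array([0.16919161, 0.54928876, 0.23067596]), 'eef_rot': array([-1.57066849e+00,  1.20528402e-03,  1.27197778e+00]), 'force': array([-1.09281255, -0.52849418, -0.08592749]), 'ft_torque': array([ 0.00904217, -0.04488353,  0.05462392]), 'grip_width': 0.9973368818441104}
top station [([0.595, 0.023, 0.033], 0.96)]
top stop [([0.612, -0.004, 0.037], 0.74), ([0.594, 0.022, 0.031], 0.58)]
top cover [([0.613, -0.0, 0.036], 0.92)]
top lip [([0.61, -0.004, 0.038], 0.91), ([0.595, 0.023, 0.034], 0.68)]
top paddle [([0.612, -0.004, 0.04], 0.66)]
top slide [([0.582, 0.042, 0.008], 0.97), ([0.385, 0.101, 0.001], 0.86), ([0.752, 0.27, 0.004], 0.8), ([0.55, -0.18, 0.002], 0.68)]
top tab 
[... 444 characters left out ...]
ne cover [([0.629, 0.001, 0.035], 0.92)]
scene lip [([0.629, -0.006, 0.035], 0.75), ([0.586, 0.042, 0.013], 0.25)]
scene paddle [([0.582, 0.044, 0.014], 0.69), ([0.629, -0.002, 0.034], 0.62)]
scene slide [([0.759, 0.262, 0.002], 0.85), ([0.552, -0.188, 0.002], 0.79), ([0.387, 0.097, 0.006], 0.72)]
scene tab [([0.552, -0.189, 0.005], 0.95), ([0.584, 0.043, 0.014], 0.89), ([0.387, 0.096, 0.009], 0.87), ([0.757, 0.264, 0.006], 0.81)]
scene coil [([0.548, -0.189, 0.004], 0.95), ([0.393, 0.093, 0.004], 0.89), ([0.758, 0.263, 0.004], 0.89), ([0.584, 0.042, 0.014], 0.6)]
scene tamper [([0.69, 0.169, 0.015], 0.85)]
scene cup [([0.678, -0.131, 0.035], 0.76)]
scene ring [([0.541, 0.177, 0.015], 0.83)]
```

View pics/top0.png

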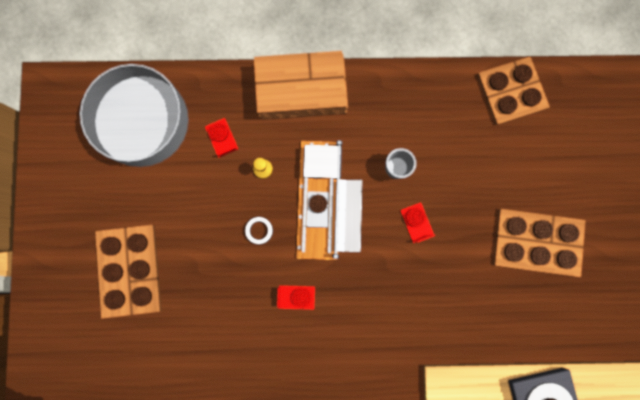

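View pics/scene0.png

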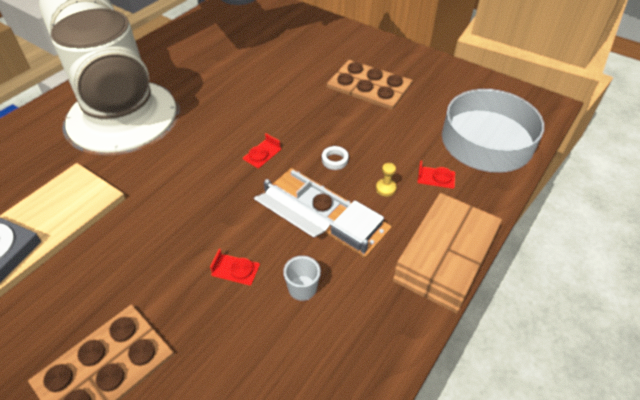

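The top view shows the station with the pushing direction up the image (world +x, slight yaw). The cover is at (322,161), the coil at (318,204) and the paddle at (349,215). Three red look-alikes are at (221,137), (417,222) and (296,298). Next I'll fit a rough pose and prepare a close wrist view.

```bash
python3 - <<'E'
from h import *
from scipy.spatial.transform import Rotation as Ro
s=arm.read_state();R=Ro.from_euler('xyz',s['eef_rot']).as_matrix()
i=camera_info('wrist');Rc=cv2.Rodrigues(np.array(i['rvec'],float))[0];o=-Rc.T@np.array(i['tvec']).ravel()
print('cam in tool',np.round(R.T@(o-s['eef_pos']),3));print(np.round(R.T@Rc.T,2));print(i['K'])
for uv,z in [((297,259),.008),((337,259),.008),((301,141),.008),((341,141),.008),((303,177),.036),((340,177),.036)]: print(uv,np.round(ray('top',uv,z),3))
print('R',np.round(R,3))
tgt=np.array([.53,0.0,.30]);print('shift',np.round(R.T@(tgt-s['eef_pos']),3))
E
python3 -c "
import cv2
a=cv2.imread('pics/top0.png')[120:280,260:420];cv2.imwrite('pics/top0c.png',cv2.resize(a,(640,640)[:2],interpolation=cv2.INTER_CUBIC)[:600])"
```

```text
cam in tool [-0.    -0.143  0.075]
[[ 1.   -0.    0.  ]
 [-0.   -0.29  0.96]
 [-0.   -0.96 -0.29]]
[[294.4182701    0.         324.00767973]
 [  0.         294.4182701  204.48651577]
 [  0.           0.           1.        ]]
(297, 259) [0.471 0.097 0.008]
(337, 259) [0.47  0.006 0.008]
(301, 141) [0.744 0.084 0.008]
(341, 141) [ 0.743 -0.009  0.008]
(303, 177) [0.655 0.08  0.036]
(340, 177) [ 0.654 -0.003  0.036]
R [[ 0.294 -0.    -0.956]
 [ 0.956 -0.     0.294]
 [-0.    -1.    -0.   ]]
shift [-0.419 -0.069 -0.507]
```

Emit:
jog_arm(plan=[[[-0.025,0.005,-0.0313,0,0.5],[-0.025,0.005,-0.0313,0,0.5],[-0.025,0.005,-0.0313,0,0.5],[-0.025,0.005,-0.0313,0,0.5],[-0.025,0.005,-0.0313,0,0.5],[-0.025,0.005,-0.0313,0,0.5],[-0.025,0.005,-0.0313,0,0.5],[-0.025,0.005,-0.0313,0,0.5]]])

```text
time: 2.0
eef_pos: [0.3503, 0.2832, 0.1913]
eef_rot: [-1.571, -0.0, 1.272]
force: [0.3, 1.5, -0.6]
grip_width: 0.749
```

Emit:
jog_arm(plan=[[[-0.028,0.005,-0.0357,0,0.5],[-0.028,0.005,-0.0357,0,0.5],[-0.028,0.005,-0.0357,0,0.5],[-0.028,0.005,-0.0357,0,0.5],[-0.028,0.005,-0.0357,0,0.5],[-0.028,0.005,-0.0357,0,0.5],[-0.028,0.005,-0.0357,0,0.5],[0,0,0,-0.1,0.5]]])

```text
time: 2.8
eef_pos: [0.5326, 0.0198, 0.1552]
eef_rot: [-1.57, 0.001, 1.368]
force: [-1.0, 0.7, 0.3]
grip_width: 0.749
```

Emit:
jog_arm(plan=[[[0,0,0,-0.1,0.5],[0,0,0,-0.05,0.5],[0,0,0,0,0.5],[0,0,0,0,0.5],[0,0,0,0,0.5],[0,0,0,0,0.5],[0,0,0,0,0.5],[0,0,0,0,0.5]]])

```text
time: 3.6
eef_pos: [0.5308, 0.0238, 0.1563]
eef_rot: [-1.571, 0.0, 1.522]
force: [0.8, 0.3, 0.0]
grip_width: 0.748
```

Run:
```python
from h import *
s=arm.read_state();print(s['time'],s['eef_pos'],s['eef_rot'],s['force'],s['grip_width'])
save('wrist','w1')
for t in ('station','lip','paddle','slide','tab','coil','cover'):
    print(t,[(np.round(d['point'],4).tolist(),round(d['score'],2)) for d in recognise('wrist',t)][:3])
c,S=np.cos(-.05),np.sin(-.05)
f=lambda p:(.653+c*p[0]-S*p[1],.043+S*p[0]+c*p[1],p[2])
P=[(-.185,.045,.008),(-.185,-.05,.008),(.088,.045,.008),(.088,-.05,.008),(-.177,-.043,.043),(-.17,.0295,.02),(0,.034,.036),(-.165,-.095,.044)]
print(proj('wrist',[f(p) for p in P]).round())
```

```text
3.6 [0.53083899 0.02380731 0.15632651] [-1.57084069e+00  6.87955020e-05  1.52182124e+00] [0.7728781  0.3306354  0.04610202] 0.748246581636901
station [([0.5575, 0.0232, 0.0255], 0.68)]
lip [([0.5784, -0.0075, 0.0345], 0.75)]
paddle [([0.5768, -0.0097, 0.0379], 0.56)]
slide [([0.5422, -0.1761, 0.0045], 0.88), ([0.388, 0.0994, 0.0024], 0.73), ([0.7102, 0.2726, 0.0141], 0.62)]
tab [([0.3854, 0.1032, 0.0039], 0.83), ([0.5802, 0.0491, 0.018], 0.76), ([0.7128, 0.2726, 0.0138], 0.63)]
coil [([0.579, 0.0449, 0.0175], 0.9), ([0.5448, -0.1744, 0.0041], 0.83), ([0.3881, 0.0981, 0.006], 0.78)]
cover [([0.5826, -0.0124, 0.038], 0.6)]
[[398. 126.]
 [298. 126.]
 [381. 356.]
 [304. 356.]
 [303. 138.]
 [383. 144.]
 [380. 310.]
 [243. 152.]]
```

View pics/w1.png

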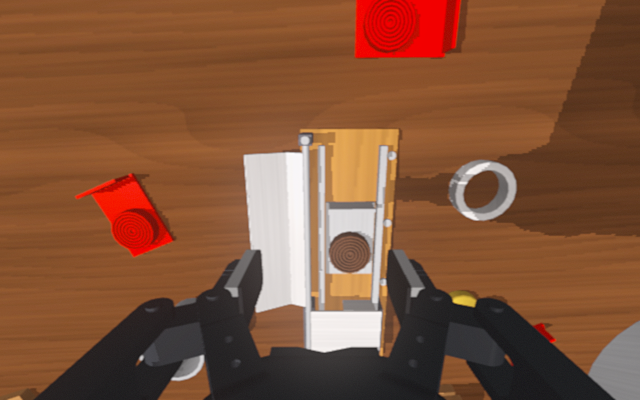

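The wrist view shows the station's base rear corners at (301,129) and (401,129), the paddle's outer rear corner at (244,155), and the cover's front edge at row 311 from x=308 to 382. The coil is at (350,252), and the slide's tab spans (329–377, ~206). Now I'll fit the pose.

Run:
```python
from h import *
from scipy.optimize import least_squares
im=cv2.imread('pics/w1.png');cv2.imwrite('pics/w1c.png',cv2.resize(im[120:320,230:430],None,fx=3,fy=3,interpolation=cv2.INTER_CUBIC))
def f(q,P):
    c,S=np.cos(q[2]),np.sin(q[2]);P=np.array(P);return np.c_[q[0]+c*P[:,0]-S*P[:,1],q[1]+S*P[:,0]+c*P[:,1],P[:,2]]
P=[(-.185,.045,.008),(-.185,-.05,.008),(0,.034,.036),(-.165,-.095,.044)]
u=np.array([(401,129),(301,129),(382,311),(244,155)])
r=least_squares(lambda q:(proj('wrist',f(q,P))-u).ravel(),[.653,.043,-.05]);print(r.x,r.fun.reshape(-1,2).round(1))
q=r.x
# coil
w=ray('wrist',(350,252),.024);d=w[:2]-q[:2];c,S=np.cos(q[2]),np.sin(q[2]);print('coil station',c*d[0]+S*d[1],-S*d[0]+c*d[1])
w=ray('wrist',(353,205),.034);d=w[:2]-q[:2];print('tab top rear station',c*d[0]+S*d[1],-S*d[0]+c*d[1])
for d_ in outline_of('wrist','coil')[:1]:
    m=np.argwhere(d_['region']);print('coil px',m.mean(0)[::-1])
```

```text
[ 0.65541463  0.04477213 -0.05114825] [[-1.4 -0. ]
 [-0.5 -0.2]
 [ 0.1  0.5]
 [ 1.6 -0.4]]
coil station -0.06297931246778578 -0.0005299840925931353
tab top rear station -0.1166388596885502 -3.811995851789665e-05
coil px [130.32934893 213.92115972]
```

View pics/w1c.png

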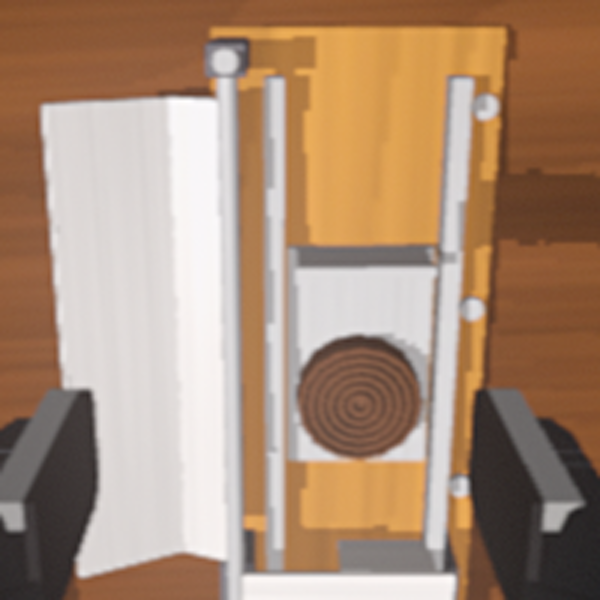

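The fit is consistent to 1.6 px. The coil is at station x = -63 and the tab at -116, which matches the 53 mm offset. I'll use a 0.75 opening, which puts the fingertips about 78 mm apart: left at y≈+1 behind the tab, right at y≈-77 over the paddle. First the approach above.

Emit:
jog_arm(plan=[[[-0.002,0.015,0.002,0,0.5],[-0.002,0.015,0.002,0,0.5],[-0.002,0.015,0.002,0,0.5],[-0.002,0.015,0.002,0,0.5],[-0.002,0.015,0.002,0,0.5],[-0.0007,0.015,0.0026,0,0.5],[0,0,0,0,0.5],[0,0,0,0,0.5]]])

```text
time: 4.85
eef_pos: [0.5179, 0.0137, 0.0667]
eef_rot: [-1.571, 0.0, 1.522]
force: [0.0, -0.4, 0.6]
grip_width: 0.749
```

```bash
cat >> h.py <<'E'
Q=[.6554,.0448,-.0511]
def st(p):
    c,S=np.cos(Q[2]),np.sin(Q[2]);d=np.array(p[:2])-Q[:2];return np.array([c*d[0]+S*d[1],-S*d[0]+c*d[1]])
def wd(p):
    c,S=np.cos(Q[2]),np.sin(Q[2]);return [Q[0]+c*p[0]-S*p[1],Q[1]+S*p[0]+c*p[1],p[2]]
def cov(x,y,z,a): # point of see-saw given at shut pose, opened by a
    Y,Z=y+.043,z-.034; return wd((x,-.043+np.cos(a)*Y-np.sin(a)*Z,.034+np.sin(a)*Y+np.cos(a)*Z))
E
python3 - <<'E'
from h import *
s=arm.read_state();print(s['time'],st(s['eef_pos']),s['eef_pos'],s['eef_rot'],s['force'],s['grip_width'])
a=save('wrist','w2');b=save('scene','s2')
a=cv2.resize(a[100:400,140:500],None,fx=1.65,fy=1.65);b=cv2.resize(b[150:280,230:420],None,fx=3.1,fy=3.1)
cv2.imwrite('pics/w2c.png',a[:,:,::-1]);cv2.imwrite('pics/s2c.png',b[:,:,::-1])
E
```

```text
4.85 [-0.1357465  -0.03810699] [0.51788427 0.01367638 0.06670769] [-1.57077976e+00  9.05402481e-05  1.52198629e+00] [ 0.00836963 -0.36259375  0.58114211] 0.7486861568428124
```

View pics/w2c.png

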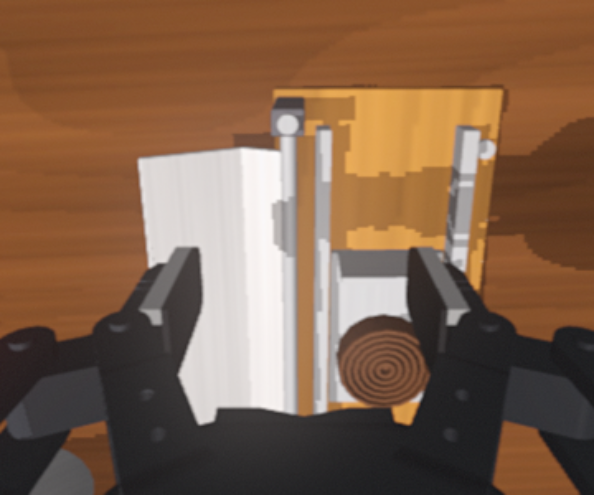

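View pics/s2c.png

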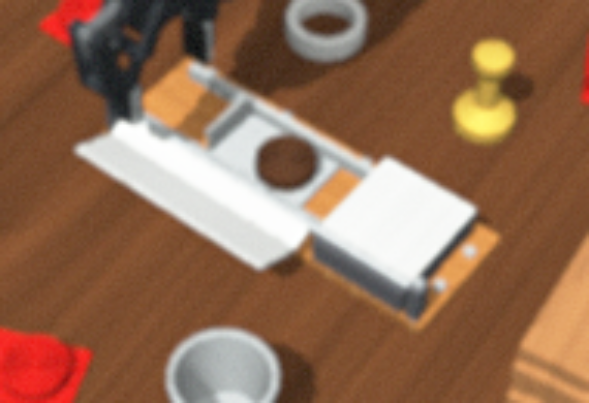

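The left finger's rear edge is at about px (388,250), which matches a tip 9 mm behind the TCP; the right finger hangs over the paddle. There is a clear gap between finger and tab. Descending to press the paddle.

Emit:
jog_arm(plan=[[[0,0.008,0,0,0.5],[0,0.008,0,0,0.5],[0,0.008,0,0,0.5],[0,0.005,0,0,0.5],[0,0.005,0,0,0.5],[0,0.005,0,0,0.5],[0,0.003,0,0,0.5],[0,0,0,0,0.5]]])

```text
time: 5.75
eef_pos: [0.5177, 0.0137, 0.0241]
eef_rot: [-1.571, -0.0, 1.522]
force: [-1.0, 0.9, 3.2]
grip_width: 0.751
```

Emit:
jog_arm(plan=[[[0,0.003,0,0,0.5],[0,0.003,0,0,0.5],[0,0.003,0,0,0.5],[0,0.0025,0,0,0.5],[0,0,0,0,0.5],[0,0,0,0,0.5],[0,0,0,0,0.5],[0,0,0,0,0.5]]])

```text
time: 6.55
eef_pos: [0.518, 0.0137, 0.013]
eef_rot: [-1.572, 0.0, 1.522]
force: [-0.6, 3.0, 6.9]
grip_width: 0.748
```

Run:
```python
from h import *
s=arm.read_state();print(s['time'],st(s['eef_pos']),s['eef_pos'],s['eef_rot'],s['force'],s['ft_torque'],s['grip_width'])
b=save('scene','s3')
for a in (0,.3,.42,.5):
  p=proj('scene',[cov(x,y,.036,a) for x,y in ((0,.034),(.072,.034),(.072,-.043),(0,-.043))]);print(a,((p-[230,150])*3.1).round().tolist())
b=cv2.resize(b[150:280,230:420],None,fx=3.1,fy=3.1)
cv2.imwrite('pics/s3c.png',b[:,:,::-1])
```

```text
6.55 [-0.13559297 -0.0380589 ] [0.51804006 0.01371656 0.01302101] [-1.57158923e+00  6.51891519e-05  1.52207486e+00] [-0.56466032  3.01655335  6.89516117] [0.29486942 0.03975489 0.0099308 ] 0.7476871231857443
0 [[385.0, 155.0], [474.0, 206.0], [407.0, 281.0], [316.0, 225.0]]
0.3 [[383.0, 136.0], [474.0, 188.0], [407.0, 281.0], [316.0, 225.0]]
0.42 [[381.0, 131.0], [473.0, 183.0], [406.0, 282.0], [316.0, 226.0]]
0.5 [[379.0, 128.0], [471.0, 180.0], [406.0, 282.0], [315.0, 226.0]]
```

View pics/s3c.png

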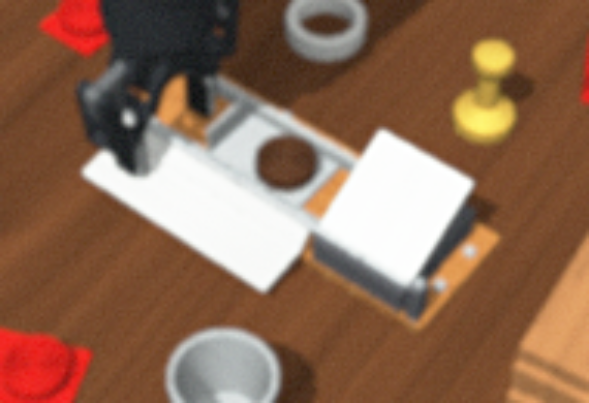

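The cover's far corners are at (380,129) and (474,182), which matches the prediction for 0.42 rad, and the slide hasn't moved. Now pushing along -z of the tool (station +x).

Emit:
jog_arm(plan=[[[0,0,-0.003,0,0.5],[0,0,-0.004,0,0.5],[0,0,-0.005,0,0.5],[0,0,-0.006,0,0.5],[0,0,-0.006,0,0.5],[0,0,-0.006,0,0.5],[0,0,-0.005,0,0.5],[0,0,-0.005,0,0.5]]])

```text
time: 7.4
eef_pos: [0.5579, 0.0116, 0.0127]
eef_rot: [-1.57, 0.0, 1.522]
force: [-6.3, -0.1, 5.7]
grip_width: 0.752
```

Run:
```python
from h import *
s=arm.read_state();print(s['time'],st(s['eef_pos']),s['eef_pos'],s['eef_rot'],s['force'],s['ft_torque'],s['grip_width'])
b=save('scene','s4')
c=recognise('scene','coil');print([(np.round(st(d['point']),3),d['score']) for d in c])
b=cv2.resize(b[150:280,230:420],None,fx=3.1,fy=3.1)
cv2.imwrite('pics/s4c.png',b[:,:,::-1])
```

```text
7.4 [-0.09570581 -0.03811885] [0.55787209 0.01161934 0.01266241] [-1.57004901e+00  2.33295158e-04  1.52201150e+00] [-6.30129155 -0.14334964  5.68753118] [-0.16784079  0.90062116 -0.07172061] 0.7524044869251489
[(array([0.09 , 0.222]), 0.81), (array([-0.049, -0.008]), 0.69), (array([-0.265,  0.027]), 0.67), (array([-0.096, -0.239]), 0.58)]
```

View pics/s4c.png

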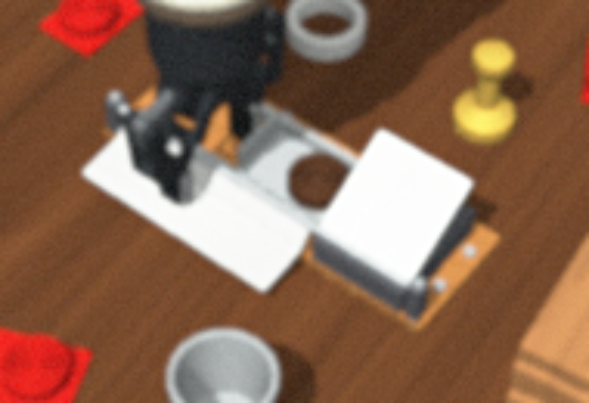

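The slide is moving straight in the channel, with the coil now at (318,182) and the cover unchanged at 0.42. I'll continue to about 15 mm before home, then go slowly.

Emit:
jog_arm(plan=[[[0,0,-0.005,0,0.5],[0,0,-0.007,0,0.5],[0,0,-0.007,0,0.5],[0,0,-0.007,0,0.5],[0,0,-0.007,0,0.5],[0,0,-0.006,0,0.5],[0,0,-0.005,0,0.5],[0,0,-0.004,0,0.5]]])

```text
time: 8.3
eef_pos: [0.6058, 0.0093, 0.0126]
eef_rot: [-1.57, 0.0, 1.522]
force: [-5.4, -0.3, 7.4]
grip_width: 0.746
```

Emit:
jog_arm(plan=[[[0,0,-0.003,0,0.5],[0,0,-0.003,0,0.5],[0,0,-0.002,0,0.5],[0,0,-0.002,0,0.5],[0,0,-0.001,0,0.5],[0,0,-0.001,0,0.5],[0,0,0,0,0.5],[0,0,0,0,0.5]]])

```text
time: 9.1
eef_pos: [0.6177, 0.0087, 0.0127]
eef_rot: [-1.57, 0.0, 1.522]
force: [-4.1, -1.2, 4.7]
grip_width: 0.75
```

Emit:
jog_arm(plan=[[[0,0,-0.001,0,0.5],[0,0,-0.001,0,0.5],[0,0,-0.0005,0,0.5],[0,0,-0.0005,0,0.5],[0,0,0,0,0.5],[0,0,0,0,0.5],[0,0,0,0,0.5],[0,0,0,0,0.5]]])

```text
time: 9.9
eef_pos: [0.6203, 0.0087, 0.0127]
eef_rot: [-1.57, 0.0, 1.522]
force: [-5.8, 0.2, 4.8]
grip_width: 0.75
```

Emit:
jog_arm(plan=[[[0,0,-0.0005,0,0.5],[0,0,-0.0005,0,0.5],[0,0,-0.0005,0,0.5],[0,0,-0.0005,0,0.5],[0,0,0,0,0.5],[0,0,0,0,0.5],[0,0,0,0,0.5],[0,0,0,0,0.5]]])

```text
time: 10.7
eef_pos: [0.6207, 0.0088, 0.0125]
eef_rot: [-1.566, 0.0, 1.523]
force: [-22.0, 0.3, 14.5]
grip_width: 0.753
```

The force jumped to 22 N at pad x ≈ -33, which puts the tab at -22, so the slide is against the stop. Backing off the tab with the paddle still held, then a check.

Emit:
jog_arm(plan=[[[0,0,0.001,0,0.5],[0,0,0.001,0,0.5],[0,0,0.002,0,0.5],[0,0,0.003,0,0.5],[0,0,0.003,0,0.5],[0,0,0.003,0,0.5],[0,0,0.002,0,0.5],[0,0,0,0,0.5]]])

```text
time: 11.5
eef_pos: [0.6073, 0.0093, 0.0129]
eef_rot: [-1.571, 0.0, 1.522]
force: [0.8, -0.2, 4.7]
grip_width: 0.751
```

Run:
```python
from h import *
s=arm.read_state();print(s['time'],st(s['eef_pos']),s['eef_pos'],s['force'])
b=save('scene','s5');w=save('wrist','w5')
print('home tab top corners in wrist',proj('wrist',[wd((-.022,y,.034)) for y in (.022,-.022)]).round(), 'scene crop',((proj('scene',[wd((-.022,y,.034)) for y in (.022,-.022)])-[230,150])*3.1).round())
b=cv2.resize(b[150:280,230:420],None,fx=3.1,fy=3.1)
w=cv2.resize(w[100:400,140:500],None,fx=1.1,fy=1.1)
b=np.vstack([b[:,:396],np.zeros((max(0,0),396,3),np.uint8)])
cv2.imwrite('pics/c5.png',np.hstack([cv2.copyMakeBorder(w,0,403-w.shape[0],0,0,0),b])[:,:,::-1])
```

```text
11.5 [-0.04619166 -0.03792691] [0.60733141 0.00928197 0.01288154] [ 0.75314175 -0.18294793  4.69130494]
home tab top corners in wrist [[445. 325.]
 [356. 324.]] scene crop [[348. 152.]
 [309. 191.]]
```

View pics/c5.png

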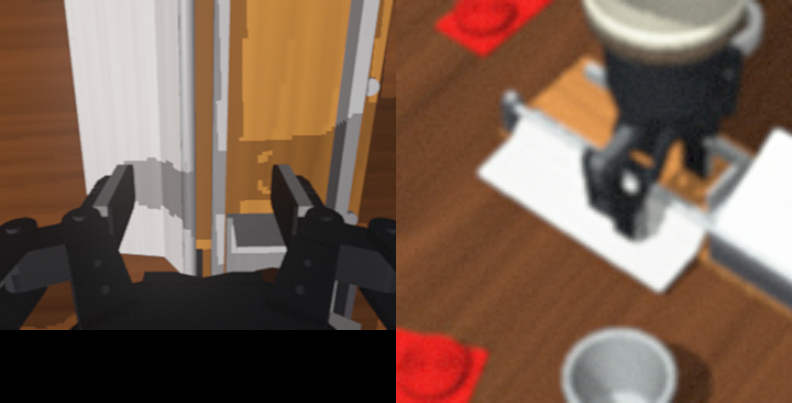

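The tab's rear-face top edge is at wrist row ≈324, and the predicted row for home is 324–325. The finger is clear of the tab. Releasing the paddle gently, straight up.

Emit:
jog_arm(plan=[[[0,-0.002,0,0,0.5],[0,-0.003,0,0,0.5],[0,-0.003,0,0,0.5],[0,-0.003,0,0,0.5],[0,-0.003,0,0,0.5],[0,-0.003,0,0,0.5],[0,-0.004,0,0,0.5],[0,-0.006,0,0,0.5]]])

```text
time: 12.4
eef_pos: [0.6073, 0.0094, 0.0398]
eef_rot: [-1.57, -0.0, 1.522]
force: [0.1, 1.0, -0.2]
grip_width: 0.754
```

Emit:
jog_arm(plan=[[[0,-0.012,0,0,0.5],[0,-0.02,0,0,0.5],[0,-0.02,0,0,0.5],[0,-0.02,0,0,0.5],[0,-0.02,0.02,0,0.5],[0,-0.02,0.03,0,0.5],[0,0,0.03,0,0.5],[0,0,0.02,0,0.5]]])

```text
time: 13.2
eef_pos: [0.5064, 0.0144, 0.1532]
eef_rot: [-1.572, 0.0, 1.522]
force: [0.0, -0.4, -0.0]
grip_width: 0.752
```

Emit:
jog_arm(plan=[[[0,0,0.01,0,0.5],[0,0,0,0,0.5],[0,0,0,0,0.5],[0,0,0,0,0.5],[0,0,0,0,0.5],[0,0,0,0,0.5],[0,0,0,0,0.5],[0,0,0,0,0.5]]])

```text
time: 14.0
eef_pos: [0.4978, 0.0146, 0.1517]
eef_rot: [-1.571, 0.0, 1.522]
force: [-0.6, -0.0, 0.2]
grip_width: 0.751
```

Run:
```python
from h import *
s=arm.read_state();print(s['time'],st(s['eef_pos']),s['eef_pos'],s['force'])
b=save('scene','s6');w=save('wrist','w6')
pt=proj('wrist',[wd((-.022,y,.034)) for y in (.022,-.022)]+[cov(x,.034,.036,0) for x in (0,.072)])
print('home tab top, cover corners in wrist',pt.round())
b=cv2.resize(b[150:280,230:420],None,fx=2.1,fy=2.1);w=w[100:400,180:480]
for p in pt: cv2.circle(w,tuple(int(v) for v in np.round(p-[180,100])),2,(0,255,0),1)
b=cv2.copyMakeBorder(b,0,300-b.shape[0],0,0,0)
cv2.imwrite('pics/c6.png',np.hstack([w,b])[:,:,::-1])
```

```text
14.0 [-0.15581943 -0.03816324] [0.49783467 0.01464548 0.15172163] [-0.63484714 -0.01094139  0.19932371]
home tab top, cover corners in wrist [[381. 322.]
 [339. 322.]
 [391. 340.]
 [387. 392.]]
```

View pics/c6.png

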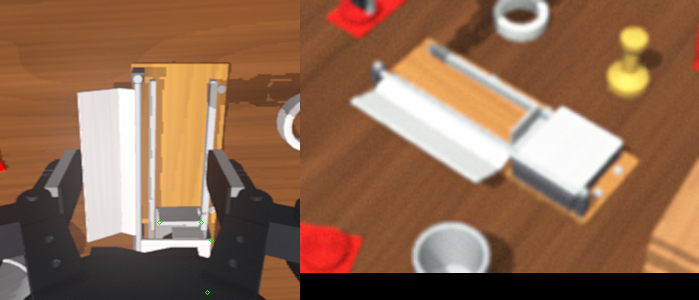

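The cover is shut, with its edge at the predicted (391,340) in the wrist image. The tab's top edge is on the predicted home line (row 322), just outside the bay. The neighbouring objects are unmoved and the robot is clear, so I'm handing in.

```bash
python3 -c "
from h import *
print(arm.sign_off())"
```

```text
the job is handed in; nothing more can be done
None
```

The slide is home against the end stop and the cover has closed behind the coil. I handed the job in at about 14 s, and the hand-in gives no verdict.

**What I did:** I pressed the paddle with the right fingertip to about 0.42 rad. The cover corners in the scene image matched the prediction for that angle. While it was held there, I pushed the tab about 95 mm with the left fingertip until the force rose to 22 N at the stop. I then backed about 13 mm off the tab and lifted straight up to let the cover close.

**Last checks:**
- **Slide:** The tab's top edge lies on the predicted home line in the wrist image, to within about 1 px.
- **Cover:** It is back at its shut position.
- **Neighbours:** The cup, tamper, ring and red look-alikes show no movement wherever they appear in the last images.
- **Robot:** It stands clear, with the force reading near zero.

No physical check failed. The trained networks often misplaced the paddle, lip and slide, so I used my own fit to the station's corners for all positions (residuals up to 1.6 px).

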